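# Fit the adjuster knob on the leather splitter and set it

### The arm

A 7-joint arm with a two-finger parallel gripper is mounted at the origin on the work surface. World frame = base frame: x ahead of the robot, y to its left, z up, the work surface at z = 0. Lengths are in m, angles in rad, forces in N, time in s.
With the tool pointing down it reaches from about 0.35 to 0.775 m from the base axis. Payload 3.1 kg.
Tool frame: the origin (TCP) lies midway between the tips of the shut fingers; the grasp point (between the pads) lies 19 mm behind it; z points along the fingers, y is the line along which they close (so a half turn about z gives the same grasp; the last joint's range is limited). The gripper opens to 85 mm and grips with 20 to 120 N. Pads are 22 mm wide; open, the fingers measure 114 mm over their backs; the gripper's body (76 mm by 85 mm) begins 54 mm behind the grasp point. The pads swing forward as they close: fully open they stand 13 mm farther back than shut.
Start: joints at [1.184, 0.311, 0.014, 1.512, -0.004, 1.319, -0.027], TCP at [0.186, -0.518, 0.231] pointing down, gripper open.
Joint ranges: [-2.7, 2.7], [-0.3, 1.91], [-1.27, 1.3], [0.12, 2.57], [-1.44, 4.58], [0.2, 2.03], [-3.05, 3.05]. Speed limits (rad/s): [2.79, 2.79, 3.14, 3.14, 3.14, 3.14, 3.14].

### API

Orientations are given as a unit quaternion [x, y, z, w].
In Python, from bench import * gives the robot as it stands. The module is installed in compiled form; this text tells all that it offers.
- The arm moves only by the tool servo_tool, never from a script. Its argument "rows" is a list of rows, each a list of 3 entries, a list of its own where there are three numbers: the turn, a rotation vector about the tool's x, y, z as a fraction of full scale, then the shift along the tool's x, y, z as a fraction of full scale, then the closure, from 0 (fully open) to 1 (shut). In form: [[[rx, ry, rz], [x, y, z], jaw], ...]. A call has 1 to 10 rows; each row is the pose to reach, as a shift and turn from the pose commanded when the call began, along the tool's axes at that moment; what a row does not reach only later rows make up. Full scale, the value 1, is 0.12 m for a shift and 45 degrees for a turn. A row lasts 1/12 s, in which the tool goes at most 41.7 mm and 7.16 degrees, less where a joint would pass 70% of its speed; a pose out of reach is approached as far as the arm can. A call with a number of a shift or a turn outside -1 to 1 is refused whole. A call with a gripper value outside its range is refused whole. The fingers move at their own pace and stop on an object; "newtons" is the grip in N (left out, the last holds). Time passes only in rows, so rows that repeat a pose let the fingers close. It gives the time, the measured TCP pose, the force, the opening and the grip force at its end, in the units of the state.
- state(): the state, without advancing time (a new reading comes with each control period).
- capture(name): name is "scene" or "top"; returns the picture (480x640x3 uint8, red, green, blue); there is no depth.
- camera_model(name): a dict with "fx", "fy", "cx", "cy" (pixels), "world_to_cam" (4x4, takes a point from world to camera coordinates). Camera axes: x right, y down, z forward; pixel columns grow to the right and rows downward; lengths in m; the calibration is good to about 2 mm. A picture is of the moment at which its call begins. camera_model takes no time and is no camera call.
- sign_off(): hands the job in; it is judged then, once.
Trained networks look in the newest picture that a camera, given by its name, has taken for a name from the list of things; names that differ only in an ending like _2 or _b are one class to them, and where a whole thing is asked for, a point or a joint stands for the part that bears it (a point fixed in the world has none). Each returns a list of dicts, best first, with "confidence" (0 to 1); they miss things now and then, are a little off and sometimes report something else, mostly with a low value. They report only what shows in the picture. A call takes as long as a camera call. They do not tell look-alikes from the thing itself.
- look_for(name, camera): "at" ([x, y, z] in m, in the coordinates of the camera as it stood for that picture, good to about 4 mm: the middle of the surface that is visible of it).
The state is a dict: "t": time; "q": joint angles; "joint_vel": joint speeds; "joint_torque": joint torques, N m; "tool_pos": TCP position; "orientation": TCP orientation; "ft_force": force on the tool from outside, world axes, zero at the start; "wrist_torque": the same for the moment, N m; "grip_width": opening from 0.0 (shut) to 1.0 (fully open); "finger_force": force on a finger pad.
Only numpy, scipy, OpenCV 4.12 (cv2) and the standard library are available. Lean on these libraries where they do the work, as an engineer would, in place of code of your own. Each camera call takes 0.05 s, during which the arm holds its last target. There are 200 camera calls.

### The job

Put the red knob on the nose of the green leather splitter's dial, and with gentle pressure turn it until it drops fully home over the four dogs. Then use the knob to turn the dial clockwise until its black pointer meets the red mark on the housing, and let go. Leave the other things on the bench alone.

Things in the scene. Friction and masses are not known exactly. Their poses are not given: they have to be found in the camera images.
- knob: loose red plastic knob, about 120 g, standing upright on the marble slab. Its hub has four square lobes, 40 x 40 mm overall and 26 mm high, with an open cross slot 9 mm wide between them, along the knob's x and y, open underneath and at the sides, up to the disc above. Origin: centre of the underside; z up
- grip (a point): centre of the top of the red knob's bar grip, 60 mm above the knob's underside; axes as the knob's. The bar is 50 mm long (along x), 14 mm wide (along y) and 28 mm high; below it lies a disc of 54 mm diameter, 6 mm thick (26 to 32 mm above the underside)
- splitter: green bench-top leather splitter, fixed. Origin: on the dial axis, on the table; z up. Adjuster housing 120 x 120 mm about that axis, top at 92 mm; the splitting head with its rollers stands at +y, 70 to 194 mm from the axis, top at 106 mm at most. A red mark lies on top of the housing on the +x side, 44 to 57 mm from the axis
- seat (a point): on the dial's axis, on its top face, 100 mm above the table; axes as the splitter's. The knob is home when its underside sits here. The dial is an aluminium disc of 80 mm diameter, carrying a steel clutch of four dogs in a cross, each 7 mm wide, reaching 17 mm from the axis, 10 mm high. Until the slots meet the dogs the knob rides on them, its underside 10 mm above the dial
- nose (a point): tip of the clutch's round nose on the dial's axis, 24 mm above the dial; axes as the splitter's. The nose is 11.8 mm in diameter, straight up to 18 mm above the dial, then tapering to 4 mm at the tip. The clutch is clamped at an arbitrary angle to the pointer and to these axes, not measured; the knob fits it at every quarter turn, to within about 3 degrees
- dial (a joint): angle of the dial in rad, growing counter-clockwise from above; 0 when the black pointer at its rim meets the red mark. It starts counter-clockwise of the mark, between 0.6 and 1.1; travel -0.5 to 1.4. Stiff: it takes about 0.12 N m to turn and stays where it is left. The knob has about 0.06 rad of play on the dogs either way
- mallet: mallet lying on the bench, white plastic head 52 mm across and 90 mm long, wooden handle 120 mm; origin under the join of head and handle, head along its +x
- dye: small standing jar, 52 mm across, 90 mm high; origin under its centre
- spare: black round knob, 52 mm across, 34 mm high, for another machine; origin under its centre
- awl: screwdriver-like awl lying on the bench, 150 mm long along x
- tape: yellow ring of 70 mm diameter, 20 mm high, lying flat; origin under its centre
- weight: brass weight, 60 mm across, 48 mm high; origin under its centre
Things that resemble listed ones, but are neither listed nor needed, are in the scene too. What is meant by the knob is not pink, and is the smaller of those in its own colour.

How it is judged:
By the outcome, as a careful person would: the job done as asked, in the order asked, and still so for the second after the job is handed in, with the robot touching nothing.
It also fails if it takes over 72 s, if anything falls off the work surface, if the arm or the gripper's body presses on something with over 40 N, if the wrist force passes 120 N, or if a joint passes its speed limit or range.

## Working session

There is one attempt and no reset: what is moved stays moved. The work goes in short steps, Python scripts to look and compute and a tool call to move; the robot and the scene stay as the last step left them, time stands still between calls to the robot, and variables do not carry over. Pictures are saved under pics/ and viewed, at most 10 in all, crops included, and the job is handed in when it is done.

Besides the shell and the picture viewer there is one more tool, called in YAML: its name, and indented under it one key for each argument. servo_tool: Moves the arm, as the interface text tells. Shift numbers are shares of 0.12 m and turn numbers shares of 45 degrees, none past 1 either way. Its arguments: {"type":"object","properties":{"rows":{"type":"array"},"newtons":{"type":"number"}},"required":["rows"]}

```bash
mkdir -p pics
cat > h.py <<'E'
from bench import *
import numpy as np, cv2
def save(cam,name,crop=None,sc=1):
    im=capture(cam)
    if crop: im=im[crop[1]:crop[3],crop[0]:crop[2]]
    im=cv2.resize(im,None,fx=sc,fy=sc,interpolation=cv2.INTER_CUBIC)
    cv2.imwrite('pics/'+name+'.png',im[...,::-1])
def w(cam,p):
    M=np.array(camera_model(cam)['world_to_cam']);return np.linalg.inv(M)@np.r_[p,1]
def px(cam,p):
    m=camera_model(cam);c=np.array(m['world_to_cam'])@np.r_[p,1]
    return np.array([m['fx']*c[0]/c[2]+m['cx'],m['fy']*c[1]/c[2]+m['cy']])
def ray(cam,u,v,z):
    m=camera_model(cam);T=np.linalg.inv(np.array(m['world_to_cam']))
    d=T[:3,:3]@np.array([(u-m['cx'])/m['fx'],(v-m['cy'])/m['fy'],1]);o=T[:3,3]
    return o+d*(z-o[2])/d[2]
E
python3 - <<'E'
from h import *
np.set_printoptions(precision=4,suppress=True)
save('scene','s1');save('top','t1')
for c in ('scene','top'):
    print(c,np.linalg.inv(np.array(camera_model(c)['world_to_cam']))[:3],camera_model(c)['fx'])
    for n in ('knob','splitter','dial','mallet','dye','spare','weight','tape','awl'):
        for d in look_for(n,c): 
            p=w(c,d['at'])[:3];print(n,round(d['confidence'],2),p,px(c,p))
print(state())
E
```

```text
scene [[ 0.4686  0.5277 -0.7085  1.4041]
 [ 0.8834 -0.2715  0.382  -0.5311]
 [ 0.0092 -0.8049 -0.5934  0.8656]] 480.785197842191
knob 0.98 [ 0.6233 -0.504   0.0315] [164.1512 356.8225]
knob 0.89 [ 0.2775 -0.2892  0.0504] [210.4008 240.9613]
knob 0.72 [ 0.4293 -0.1864  0.0638] [263.7953 256.2127]
knob 0.58 [0.5831 0.1448 0.0708] [398.0956 250.7923]
knob 0.39 [ 0.7345 -0.2904  0.0375] [273.4885 355.0454]
splitter 0.71 [0.5804 0.1457 0.069 ] [397.7607 250.698 ]
dial 0.63 [0.5798 0.1087 0.1023] [387.4468 244.4995]
mallet 0.72 [ 0.7356 -0.2895  0.0388] [274.0694 354.8548]
dye 0.91 [0.3462 0.3624 0.0572] [410.5296 196.4098]
spare 0.57 [ 0.2893 -0.4032  0.0169] [173.5116 263.8873]
weight 0.62 [ 0.4466 -0.5256  0.0261] [138.7643 311.3007]
tape 0.61 [0.5955 0.4597 0.0173] [484.3959 238.0971]
awl 0.58 [ 0.7505 -0.1333  0.0264] [339.1001 338.5177]
top [[ 0.0085 -0.995   0.0993  0.3763]
 [-0.9998 -0.0104 -0.0191 -0.0111]
 [ 0.02   -0.0992 -0.9949  1.2988]] 519.0231385667203
knob 0.82 [ 0.4155 -0.1771  0.0664] [377.4998 276.1088]
knob 0.66 [ 0.2629 -0.2784  0.0395] [418.2365 340.4588]
knob 0.65 [
[... 376 characters left out ...]
ght 0.96 [ 0.4299 -0.5133  0.0316] [512.0138 271.9063]
tape 0.85 [0.5903 0.4696 0.0123] [115.1957 204.0591]
awl 0.55 [ 0.7436 -0.1256  0.022 ] [354.3823 146.1252]
{'t': 1.0, 'q': array([ 1.1843,  0.3109,  0.014 ,  1.5115, -0.0044,  1.3192, -0.0272]), 'joint_vel': array([ 0.0029,  0.0004, -0.0002, -0.0002, -0.0004,  0.0011,  0.0001]), 'joint_torque': array([  0.0003, -37.9819,   0.1458, -23.087 ,   0.0121,   0.0019,
         0.    ]), 'tool_pos': array([ 0.1859, -0.5176,  0.2313]), 'orientation': array([ 0.9852,  0.1716, -0.    , -0.    ]), 'ft_force': array([ 0.3427, -0.469 ,  0.8212]), 'wrist_torque': array([ 0.0057, -0.0102,  0.0052]), 'finger_force': 0.0, 'grip_width': 0.9999737592959036}
```

View pics/s1.png

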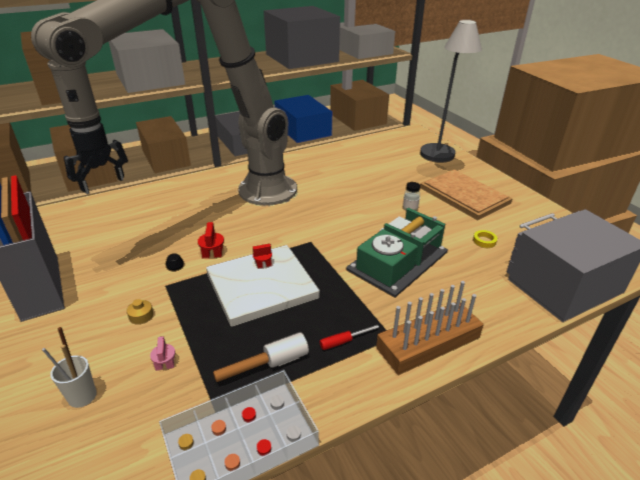

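View pics/t1.png

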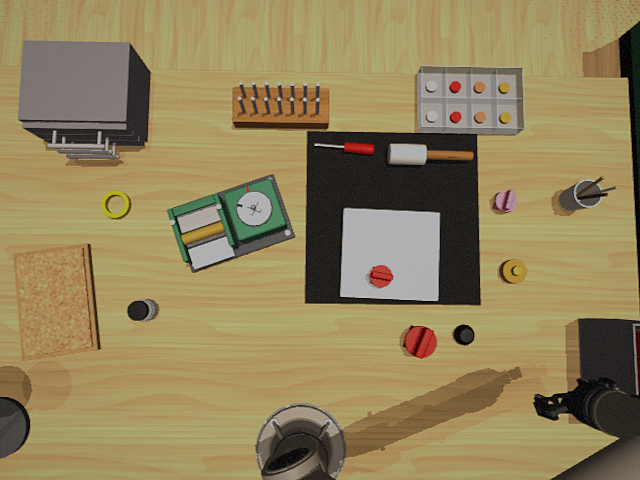

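The red knob on the slab is at top px (381,276), with the larger red look-alike at (421,342). The dial is at (254,208), with the red mark near (248,189). I'll look closer at both.

Run:
```python
from h import *
im=capture('top')
a=im[170:245,210:300];b=im[240:315,340:430]
o=np.hstack([cv2.resize(x,(400,333),interpolation=cv2.INTER_CUBIC) for x in (a,b)])
s=capture('scene')
a=s[205:285,345:445];b=s[225:305,210:310]
o2=np.hstack([cv2.resize(x,(400,266),interpolation=cv2.INTER_CUBIC) for x in (a,b)])
cv2.imwrite('pics/c1.png',np.vstack([o,o2])[:599,:,::-1])
# red segments in knob area top
hsv=cv2.cvtColor(im,cv2.COLOR_RGB2HSV)
red=cv2.inRange(hsv,(0,120,60),(6,255,255))|cv2.inRange(hsv,(172,120,60),(180,255,255))
n,l,st,ce=cv2.connectedComponentsWithStats(red)
for i in range(1,n):
    if st[i,4]>3: print(st[i],ce[i])
```

```text
[450  81  11  12  97] [454.92783505  86.32989691]
[450 111  11  12  91] [455.31868132 116.47252747]
[344 142  31  12 310] [358.9483871 147.5483871]
[246 187   3   5  11] [247.18181818 188.90909091]
[495 190  15  22  92] [503.85869565 201.89130435]
[493 203   3   5   6] [493.83333333 204.66666667]
[370 265  23  23 392] [380.5994898  275.73214286]
[405 326  32  32 737] [420.26865672 341.31750339]
[637 332   3   6  13] [638.07692308 335.        ]
[637 339   3  13  16] [638.5    344.8125]
[636 342   1   5   5] [636. 344.]
[637 363   3   4   7] [637.71428571 364.        ]
[639 368   1   5   5] [639. 370.]
[638 381   2   6   7] [638.14285714 383.71428571]
```

View pics/c1.png

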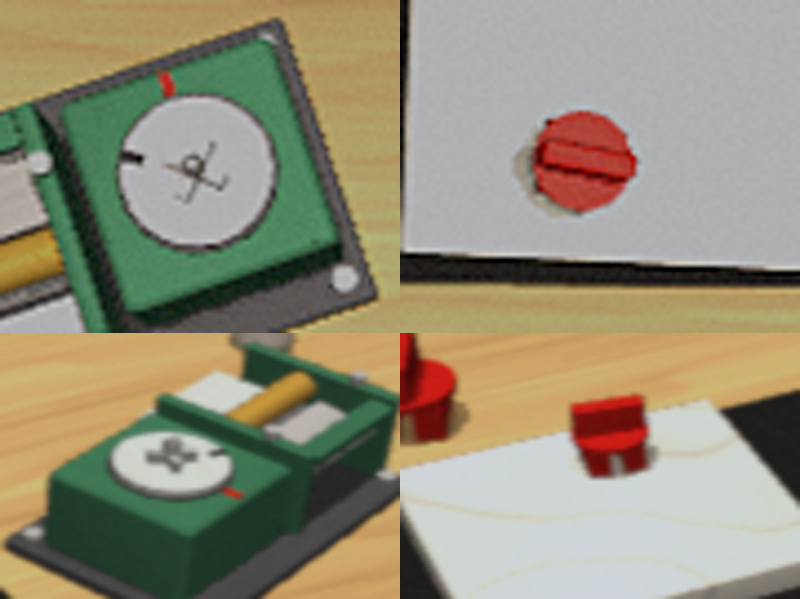

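Run:
```python
from h import *
np.set_printoptions(precision=4,suppress=True)
S=[(318,291),(232,319),(208,267),(289,249)];T=[(343,209),(440,212),(438,300),(341,297)]
for z in (0.01,.015,.02,.025,.03,.04):
    print(z,np.mean([ray('scene',*s,z)-ray('top',*t,z) for s,t in zip(S,T)],0))
top=capture('top')
# dial ellipse: bright in region
def fit(mask,off):
    c=max(cv2.findContours(mask,cv2.RETR_EXTERNAL,cv2.CHAIN_APPROX_NONE)[0],key=cv2.contourArea)
    return cv2.fitEllipse(cv2.convexHull(c)),off
im=top[185:235,230:282];h=cv2.cvtColor(im,cv2.COLOR_RGB2HSV)
m=cv2.inRange(h,(0,0,140),(180,60,255));(c,ax,an),_=fit(m,0)
c=np.array(c)+[230,185];print('dial top',c,ax,ray('top',*c,.1))
sc=capture('scene')
im=sc[225:262,368:408];h=cv2.cvtColor(im,cv2.COLOR_RGB2HSV)
m=cv2.inRange(h,(0,0,140),(180,60,255));(c,ax,an),_=fit(m,0)
c2=np.array(c)+[368,225];print('dial scene',c2,ax,ray('scene',*c2,.1))
D=ray('top',*c,.1)
for n,p,z in(('pointer',(239.5,205.3),.1),('mark',(247.4,188.9),.092)):
    v=ray('top',*p,z)-D;print(n,v,np.degrees(np.arctan2(v[1],v[0])))
# knob disc
h=cv2.cvtColor(top,cv2.COLOR_RGB2HSV)[255:300,360:405]
red=cv2.inRange(h,(0,120,60),(6,255,255))|cv2.inRange(h,(172,120,60),(180,255,255))
(c,ax,an),_=fit(red,0);c=np.array(c)+[360,255];print('disc',c,ax)
for z in(.05,.06): print(ray('top',*c,z))
# bright bar edges, saved at 16x
a=cv2.resize(top[262:292,364:404],None,fx=15,fy=15,interpolation=cv2.INTER_CUBIC)[:440]
cl=cv2.resize(top[192:226,238:272],None,fx=15,fy=15,interpolation=cv2.INTER_CUBIC)
cl=cv2.resize(top[198:220,243:266],None,fx=20,fy=20,interpolation=cv2.INTER_CUBIC)[:440,:]
cs=cv2.resize(sc[234:254,378:398],None,fx=16,fy=16,interpolation=cv2.INTER_CUBIC)
o=np.zeros((600,800,3),np.uint8);a=cv2.resize(a,(400,293));cl=cv2.resize(cl,(400,383));o[:383,:400]=cl;o[:293,400:]=a;o[295:599,400:704]=cv2.resize(cs,(304,304))
cv2.imwrite('pics/c2.png',o[...,::-1])
```

```text
0.01 [-0.0143  0.0111  0.    ]
0.015 [-0.0084  0.0084  0.    ]
0.02 [-0.0025  0.0057 -0.    ]
0.025 [0.0034 0.003  0.    ]
0.03 [0.0093 0.0003 0.    ]
0.04 [ 0.0211 -0.005   0.    ]
dial top [253.7682 207.9947] (33.322044372558594, 34.26689529418945) [0.5702 0.116  0.1   ]
dial scene [387.4726 243.1364] (18.28255844116211, 30.00531768798828) [0.5722 0.1142 0.1   ]
pointer [-0.4474 -0.5363  0.    ] -129.83809544770304
mark [-0.4068 -0.5529 -0.008 ] -126.34807127966845
disc [380.6472 275.8007] (21.723787307739258, 22.782482147216797)
[ 0.4168 -0.1869  0.05  ]
[ 0.4165 -0.1855  0.06  ]
```

View pics/c2.png

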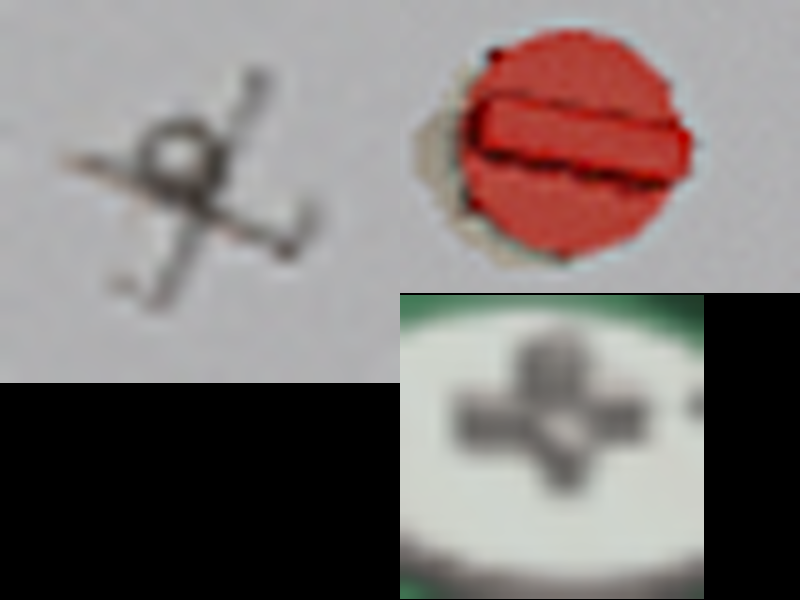

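servo_tool:
  rows:
    - [[0,0,0],[0.914,-0.651,0],0]
    - [[0,0,0],[0.914,-0.651,0],0]
    - [[0,0,0],[0.914,-0.651,0],0]
    - [[0,0,0],[0.914,-0.651,0],0]
    - [[0,0,0],[0.914,-0.651,0],0]

```text
t: 1.62
tool_pos: [0.2664, -0.4032, 0.2317]
orientation: [0.984, 0.176, 0.001, -0.0]
ft_force: [-1.1, -0.6, -0.1]
grip_width: 0.998
finger_force: 0.0
```

servo_tool:
  rows:
    - [[0,0,0],[0.914,-0.651,0],0]
    - [[0,0,0],[0.914,-0.651,0],0]
    - [[0,0,0],[0.914,-0.651,0],0]
    - [[0,0,0],[0.914,-0.651,0],0]
    - [[0,0,0],[0.914,-0.651,0],0]

```text
t: 2.03
tool_pos: [0.3418, -0.2939, 0.2316]
orientation: [0.985, 0.175, 0.001, -0.0]
ft_force: [-0.4, -1.2, 0.3]
grip_width: 1.002
finger_force: 0.0
```

servo_tool:
  rows:
    - [[0,0,-1],[0.914,-0.651,0.3],0]
    - [[0,0,-1],[0.914,-0.651,0.3],0]
    - [[0,0,-1],[0.914,-0.651,0.3],0]
    - [[0,0,-1],[0.914,-0.651,0.3],0]
    - [[0,0,-1],[0.914,-0.651,0.3],0]
    - [[0,0,-1],[0.914,-0.651,0.3],0]
    - [[0,0,-1],[0.914,-0.651,0.3],0]
    - [[0,0,-1],[0.914,-0.651,0.3],0]
    - [[0,0,-1],[0.914,-0.651,0.3],0]

```text
t: 2.78
tool_pos: [0.4158, -0.1882, 0.1952]
orientation: [0.846, 0.533, -0.0, 0.0]
ft_force: [-0.3, 0.2, -0.3]
grip_width: 0.999
finger_force: 0.0
```

```bash
cat >> h.py <<'E'
def pose():
    s=state();from scipy.spatial.transform import Rotation as R
    r=R.from_quat(s['orientation']);return s,r
def go(x,y,z,yaw):
    """print turn/shift fractions to bring TCP to x,y,z with tool y at yaw deg, pointing down"""
    from scipy.spatial.transform import Rotation as R
    s,r=pose();a=np.radians(yaw)
    ty=np.array([np.cos(a),np.sin(a),0]);tz=np.array([0,0,-1.]);G=R.from_matrix(np.c_[np.cross(ty,tz),ty,tz])
    rv=np.degrees((r.inv()*G).as_rotvec())/45;sh=r.inv().apply(np.array([x,y,z])-s['tool_pos'])/.12
    m=r.as_matrix();print('t',round(s['t'],2),'pos',s['tool_pos'].round(4),'yaw',np.degrees(np.arctan2(m[1,1],m[0,1])).round(2),'F',s['ft_force'].round(1),'M',s['wrist_torque'].round(2),'q7',s['q'][6].round(2),'gw',round(s['grip_width'],3))
    print('turn',rv.round(3),'shift',sh.round(3))
E
python3 - <<'E'
from h import *
print(ray('top',382.0,275.6,.0825),ray('top',380.65,275.8,.0545))
go(.4166,-.1862,.058,-9.2)
E
```

```text
[ 0.41623312 -0.18552236  0.0825    ] [ 0.4166431  -0.18628782  0.0545    ]
t 2.78 pos [ 0.4158 -0.1882  0.1952] yaw -25.52 F [-0.3  0.2 -0.3] M [ 0.01  0.04 -0.01] q7 -0.12 gw 0.999
turn [-0.     0.001 -0.363] shift [ 1.900e-02 -1.000e-03  1.143e+00]
```

servo_tool:
  rows:
    - [[0,0,-0.363],[0.02,0,0.3],0.3]
    - [[0,0,-0.363],[0.02,0,0.6],0.3]
    - [[0,0,-0.363],[0.02,0,0.8],0.3]
    - [[0,0,-0.363],[0.02,0,0.9],0.3]
    - [[0,0,-0.363],[0.02,0,1],0.3]
    - [[0,0,-0.363],[0.02,0,1],0.3]
    - [[0,0,-0.363],[0.02,0,1],0.3]

```text
t: 3.37
tool_pos: [0.4168, -0.1846, 0.075]
orientation: [0.761, 0.649, -0.0, -0.001]
ft_force: [0.2, 0.3, 0.3]
grip_width: 0.699
finger_force: 0.0
```

Run:
```python
from h import *
go(.4166,-.186,.058,-9.2); save('top','g1',(340,235,430,302),8)
```

```text
t 3.37 pos [ 0.4168 -0.1846  0.075 ] yaw -9.03 F [0.2 0.3 0.3] M [-0.02  0.    0.03] q7 0.08 gw 0.699
turn [-0.002  0.     0.004] shift [-0.012  0.001  0.141]
```

View pics/g1.png

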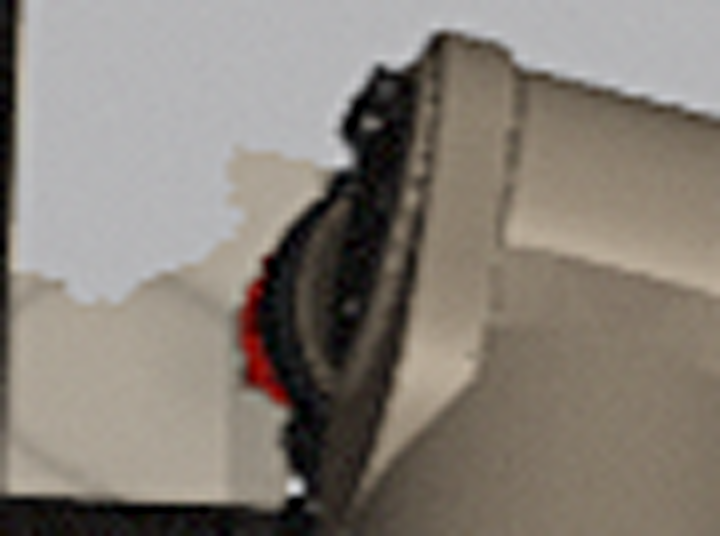

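The gripper hides most of the knob in this view; only the red rim shows at crop (260,330). Nothing contradicts the estimate, so I'll lower and grip.

servo_tool:
  rows:
    - [[0,0,0],[-0.012,0,0.08],0.3]
    - [[0,0,0],[-0.012,0,0.14],0.3]
    - [[0,0,0],[-0.012,0,0.14],0.5]
    - [[0,0,0],[-0.012,0,0.14],0.7]
    - [[0,0,0],[-0.012,0,0.14],1]
    - [[0,0,0],[-0.012,0,0.14],1]
    - [[0,0,0],[-0.012,0,0.14],1]
    - [[0,0,0],[-0.012,0,0.14],1]
    - [[0,0,0],[-0.012,0,0.14],1]
    - [[0,0,0],[-0.012,0,0.14],1]
  newtons: 60

```text
t: 4.25
tool_pos: [0.4171, -0.1851, 0.0585]
orientation: [0.76, 0.65, -0.0, -0.0]
ft_force: [0.3, -0.6, -1.0]
grip_width: 0.589
finger_force: 62.3
```

servo_tool:
  rows:
    - [[0,0,0],[0,0,0],1]
    - [[0,0,0],[0,0,-0.3],1]
    - [[0,0,0],[0,0,-0.6],1]
    - [[0,0,0],[0,0,-0.9],1]
    - [[0,0,0],[0,0,-1],1]
    - [[0,0,0],[0,0,-1],1]

```text
t: 4.75
tool_pos: [0.4202, -0.1861, 0.1825]
orientation: [0.76, 0.65, 0.002, 0.004]
ft_force: [0.4, -0.3, -1.0]
grip_width: 0.59
finger_force: 63.4
```

Run:
```python
from h import *
go(.571,.115,.19,-9.2)
im=capture('scene');p=px('scene',state()['tool_pos']);print(p)
x,y=p.astype(int);cv2.imwrite('pics/k.png',cv2.resize(im[y-40:y+35,x-50:x+50],None,fx=7,fy=7,interpolation=cv2.INTER_CUBIC)[...,::-1])
```

```text
t 4.75 pos [ 0.4202 -0.1861  0.1825] yaw -8.91 F [ 0.4 -0.3 -1. ] M [ 0.02 -0.03  0.02] q7 0.15 gw 0.59
turn [0.011 0.004 0.006] shift [ 2.674  0.854 -0.063]
[259.60909961 218.22782039]
```

View pics/k.png

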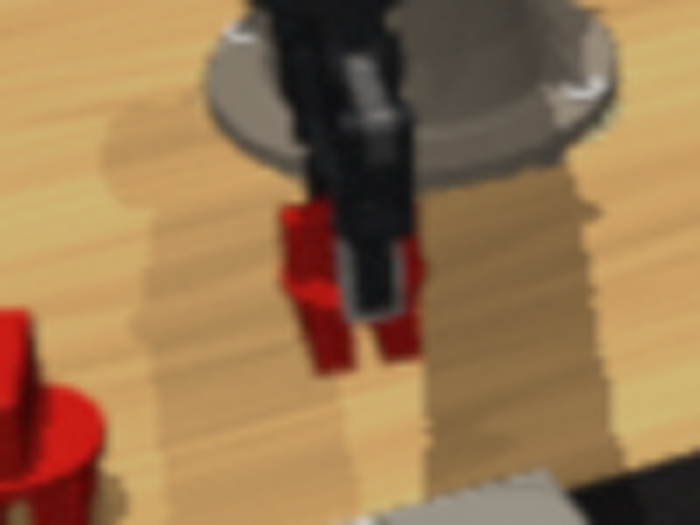

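The finger sits on the bar's broad face, and the knob lifted with it. The 0.59 opening doesn't match a 14 mm bar, though, so I'll overlay the expected knob model to check.

```bash
cat >> h.py <<'E'
def overlay(name,off=.036,du=0,dyaw=0,cams=('scene','top')):
    s,r=pose();m=r.as_matrix();a=np.arctan2(m[1,1],m[0,1])+np.pi/2+np.radians(dyaw)
    X=np.array([np.cos(a),np.sin(a),0]);Y=np.array([-np.sin(a),np.cos(a),0]);Z=np.array([0,0,1.])
    o=s['tool_pos']-Z*off+X*du;out=[]
    for c in cams:
        im=capture(c);u,v=px(c,o+Z*.03).astype(int);k=8
        g=cv2.resize(im[v-36:v+36,u-25:u+25],None,fx=k,fy=k,interpolation=cv2.INTER_CUBIC)
        def poly(P,col):
            q=np.array([(px(c,o+p[0]*X+p[1]*Y+p[2]*Z)-[u-25,v-36]+.5)*k for p in P]).astype(np.int32)
            cv2.polylines(g,[q],True,col,1)
        t=np.linspace(0,2*np.pi,40)
        for h in(.026,.032): poly([(.027*np.cos(x),.027*np.sin(x),h) for x in t],(0,255,255))
        for h in(.032,.06): poly([(.025,.007,h),(-.025,.007,h),(-.025,-.007,h),(.025,-.007,h)],(0,255,0))
        for sx in(1,-1):
            for sy in(1,-1): poly([(sx*.0045,sy*.0045,0),(sx*.02,sy*.0045,0),(sx*.02,sy*.02,0),(sx*.0045,sy*.02,0)],(0,0,255))
        out.append(g)
    cv2.imwrite('pics/'+name+'.png',np.hstack(out)[...,::-1])
E
python3 -c "
from h import *
overlay('o1')"
```

```text
(no output)
```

View pics/o1.png

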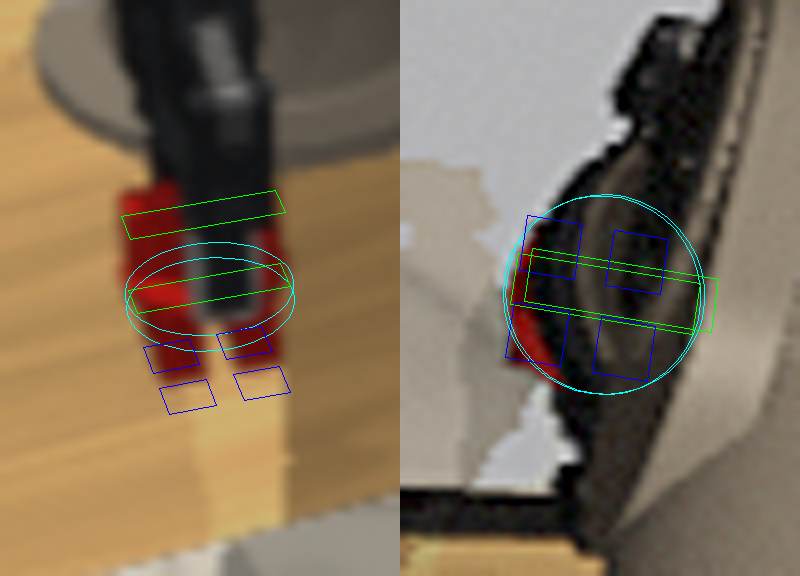

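The overlay shows the knob about 10 mm higher in the fingers than planned. They hold the disc rim, so the slab is nearer 30 mm high. I'll set it back down and regrip higher, on the bar.

servo_tool:
  rows:
    - [[0,0,0],[0,0,0.3],1]
    - [[0,0,0],[0,0,0.6],1]
    - [[0,0,0],[0,0,0.8],1]
    - [[0,0,0],[0,0,0.93],1]
    - [[0,0,0],[0,0,0.97],1]
    - [[0,0,0],[0,0,0.99],1]
    - [[0,0,0],[0,0,0.995],1]
    - [[0,0,0],[0,0,0.995],1]
    - [[0,0,0],[0,0,0.995],1]

```text
t: 5.65
tool_pos: [0.4166, -0.1848, 0.0584]
orientation: [0.76, 0.65, -0.0, -0.001]
ft_force: [-0.3, 0.5, -1.6]
grip_width: 0.589
finger_force: 63.3
```

servo_tool:
  rows:
    - [[0,0,0],[0,0,0],0.25]
    - [[0,0,0],[0,0,0],0.25]
    - [[0,0,0],[0,0,0],0.25]
    - [[0,0,0],[0,0,-0.085],0.25]
    - [[0,0,0],[0,0,-0.085],0.25]
    - [[0,0,0],[0,0,-0.085],0.25]
    - [[0,0,0],[0,0,-0.085],0.25]

```text
t: 6.23
tool_pos: [0.4175, -0.1853, 0.0697]
orientation: [0.76, 0.65, 0.0, 0.001]
ft_force: [-1.2, 0.1, 0.1]
grip_width: 0.745
finger_force: 0.0
```

servo_tool:
  rows:
    - [[0,0,0],[0,0,0],0.6]
    - [[0,0,0],[0,0,0],0.8]
    - [[0,0,0],[0,0,0],1]
    - [[0,0,0],[0,0,0],1]
    - [[0,0,0],[0,0,0],1]
    - [[0,0,0],[0,0,0],1]
    - [[0,0,0],[0,0,0],1]
    - [[0,0,0],[0,0,0],1]
  newtons: 60

```text
t: 6.9
tool_pos: [0.4172, -0.1851, 0.0693]
orientation: [0.76, 0.65, 0.0, 0.0]
ft_force: [-0.5, -1.3, 0.7]
grip_width: 0.152
finger_force: 59.3
```

```bash
python3 -c "
from h import *
go(.571,.115,.19,-9.2)"
```

```text
t 6.9 pos [ 0.4172 -0.1851  0.0693] yaw -8.91 F [-0.5 -1.3  0.7] M [-0.04 -0.1   0.01] q7 0.08 gw 0.152
turn [0.    0.    0.006] shift [ 2.669  0.879 -1.006]
```

servo_tool:
  rows:
    - [[0,0,0],[0,0,-0.3],1]
    - [[0,0,0],[0,0,-0.6],1]
    - [[0,0,0],[0,0,-0.9],1]
    - [[0,0,0],[0,0,-1],1]
    - [[0,0,0],[0,0,-1],1]
    - [[0,0,0],[0,0,-1],1]
    - [[0,0,0],[0,0,-1],1]

```text
t: 7.48
tool_pos: [0.4156, -0.1846, 0.1874]
orientation: [0.76, 0.65, -0.001, -0.002]
ft_force: [0.1, -0.2, -1.6]
grip_width: 0.148
finger_force: 59.3
```

```bash
python3 -c "
from h import *
overlay('o2',.039)
go(.571,.115,.19,-9.2)"
```

```text
t 7.58 pos [ 0.4156 -0.1845  0.1871] yaw -8.9 F [ 0.2  0.  -2.1] M [ 0.02 -0.01  0.01] q7 0.15 gw 0.15
turn [-0.006 -0.002  0.007] shift [ 2.666  0.894 -0.024]
```

View pics/o2.png

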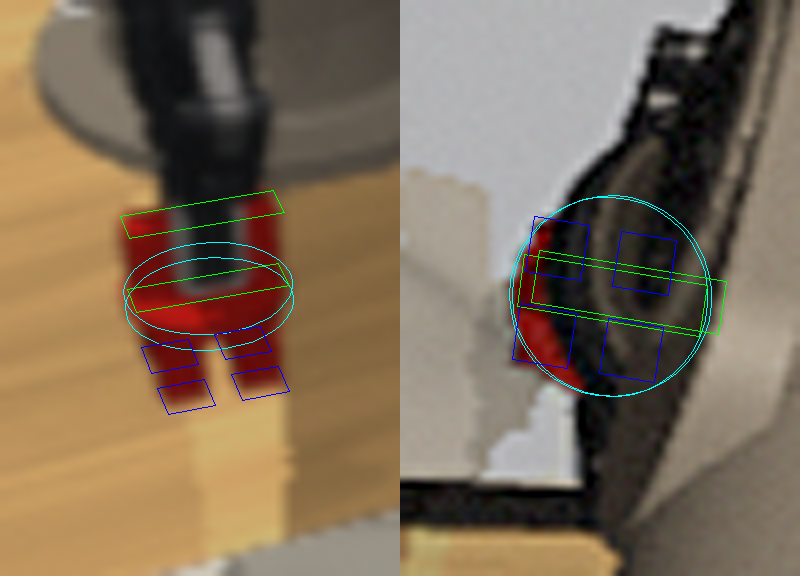

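The overlay fits to within about 1 px now, so the bar is gripped and the TCP is about 37 mm above the underside. Moving above the nose.

servo_tool:
  rows:
    - [[0,0,0],[0.3,0.1,0],1]
    - [[0,0,0],[0.6,0.2,0],1]
    - [[0,0,0],[0.889,0.298,0],1]
    - [[0,0,0],[0.889,0.298,0],1]

```text
t: 7.92
tool_pos: [0.4714, -0.075, 0.1884]
orientation: [0.756, 0.655, 0.003, -0.003]
ft_force: [0.5, 1.2, -0.5]
grip_width: 0.15
finger_force: 59.1
```

servo_tool:
  rows:
    - [[0,0,0],[0.3,0.1,0],1]
    - [[0,0,0],[0.6,0.2,0],1]
    - [[0,0,0],[0.889,0.298,0],1]
    - [[0,0,0],[0.889,0.298,0],1]

```text
t: 8.25
tool_pos: [0.5222, 0.0252, 0.1883]
orientation: [0.756, 0.655, 0.003, -0.003]
ft_force: [-0.2, 1.2, -2.0]
grip_width: 0.155
finger_force: 59.2
```

servo_tool:
  rows:
    - [[0,0,0],[0.3,0.1,0],1]
    - [[0,0,0],[0.6,0.2,0],1]
    - [[0,0,0.07],[0.8,0.27,0],1]
    - [[0,0,0.07],[0.889,0.298,0],1]
    - [[0,0,0.07],[0.889,0.298,0],1]
    - [[0,0,0.07],[0.889,0.298,0],1]
    - [[0,0,0.07],[0.889,0.298,0],1]

```text
t: 8.83
tool_pos: [0.5721, 0.1118, 0.1883]
orientation: [0.778, 0.628, -0.002, 0.0]
ft_force: [0.3, -0.5, -2.2]
grip_width: 0.152
finger_force: 59.2
```

```bash
python3 -c "
from h import *
go(.571,.1155,.165,-12)
overlay('o3',.037)"
```

```text
t 8.83 pos [0.5721 0.1118 0.1883] yaw -12.16 F [ 0.3 -0.5 -2.2] M [-0.02 -0.    0.01] q7 -0.63 gw 0.152
turn [-0.002  0.004 -0.004] shift [ 0.029 -0.015  0.194]
```

View pics/o3.png

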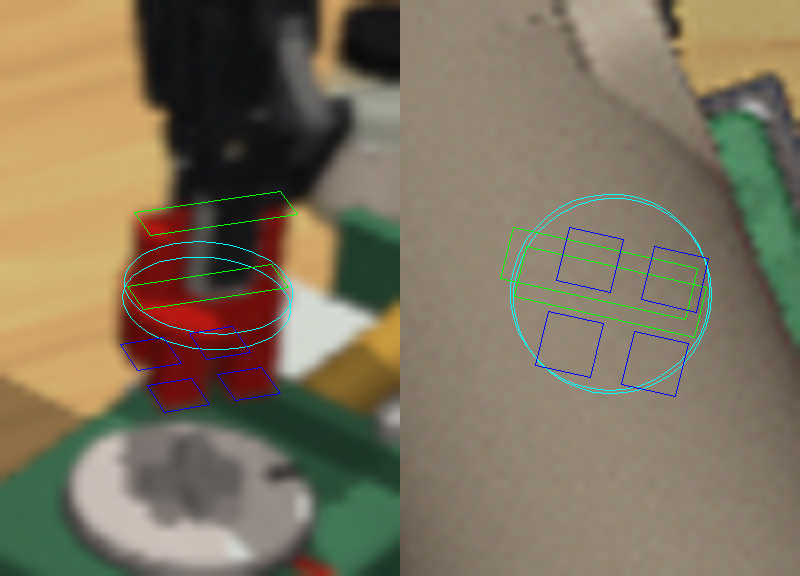

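servo_tool:
  rows:
    - [[0,0,0],[0.036,-0.013,0.1],1]
    - [[0,0,0],[0.036,-0.013,0.194],1]
    - [[0,0,0],[0.036,-0.013,0.194],1]
    - [[0,0,0],[0.036,-0.013,0.194],1]
    - [[0,0,0],[0.036,-0.013,0.194],1]

```text
t: 9.35
tool_pos: [0.5722, 0.1182, 0.1661]
orientation: [0.778, 0.629, -0.0, 0.0]
ft_force: [0.4, -0.3, -0.7]
grip_width: 0.151
finger_force: 59.2
```

```bash
python3 -c "
from h import *
go(.5715,.1163,.150,-12)"
```

```text
t 9.35 pos [0.5722 0.1182 0.1661] yaw -12.11 F [ 0.4 -0.3 -0.7] M [ 0.03 -0.01 -0.01] q7 -0.64 gw 0.151
turn [ 0.     0.001 -0.002] shift [-0.017 -0.002  0.134]
```

Go down slowly, watching the force.

servo_tool:
  rows:
    - [[0,0,0],[-0.016,-0.002,0.015],1]
    - [[0,0,0],[-0.016,-0.002,0.03],1]
    - [[0,0,0],[-0.016,-0.002,0.045],1]
    - [[0,0,0],[-0.016,-0.002,0.06],1]
    - [[0,0,0],[-0.016,-0.002,0.06],1]

```text
t: 9.77
tool_pos: [0.5712, 0.1171, 0.1584]
orientation: [0.777, 0.629, -0.0, -0.0]
ft_force: [-0.1, -0.5, -1.2]
grip_width: 0.151
finger_force: 59.2
```

servo_tool:
  rows:
    - [[0,0,0],[0,0,0.012],1]
    - [[0,0,0],[0,0,0.024],1]
    - [[0,0,0],[0,0,0.036],1]
    - [[0,0,0],[0,0,0.036],1]
    - [[0,0,0],[0,0,0.036],1]

```text
t: 10.18
tool_pos: [0.5714, 0.117, 0.1543]
orientation: [0.777, 0.629, -0.0, 0.0]
ft_force: [-0.5, 0.0, -1.4]
grip_width: 0.15
finger_force: 59.3
```

servo_tool:
  rows:
    - [[0,0,0],[0,0,0.012],1]
    - [[0,0,0],[0,0,0.024],1]
    - [[0,0,0],[0,0,0.036],1]
    - [[0,0,0],[0,0,0.036],1]
    - [[0,0,0],[0,0,0.036],1]

```text
t: 10.6
tool_pos: [0.5715, 0.1169, 0.15]
orientation: [0.778, 0.629, -0.0, 0.0]
ft_force: [0.8, -1.5, -2.2]
grip_width: 0.148
finger_force: 59.2
```

servo_tool:
  rows:
    - [[0,0,0],[0,0,0.012],1]
    - [[0,0,0],[0,0,0.024],1]
    - [[0,0,0],[0,0,0.024],1]
    - [[0,0,0],[0,0,0.024],1]

```text
t: 10.93
tool_pos: [0.5716, 0.1169, 0.1471]
orientation: [0.778, 0.629, -0.0, 0.0]
ft_force: [1.2, -1.5, -2.8]
grip_width: 0.153
finger_force: 59.2
```

servo_tool:
  rows:
    - [[0,0,0],[0,0,0.008],1]
    - [[0,0,0],[0,0,0.016],1]
    - [[0,0,0],[0,0,0.016],1]
    - [[0,0,0],[0,0,0.016],1]

```text
t: 11.27
tool_pos: [0.5717, 0.117, 0.1462]
orientation: [0.778, 0.629, 0.0, 0.0]
ft_force: [-0.8, -1.8, 4.3]
grip_width: 0.149
finger_force: 60.0
```

servo_tool:
  rows:
    - [[0,0,0.03],[0,0,0.008],1]
    - [[0,0,0.06],[0,0,0.008],1]
    - [[0,0,0.09],[0,0,0.008],1]
    - [[0,0,0.12],[0,0,0.008],1]
    - [[0,0,0.15],[0,0,0.008],1]
    - [[0,0,0.15],[0,0,0.008],1]

```text
t: 11.77
tool_pos: [0.5722, 0.1173, 0.1459]
orientation: [0.813, 0.582, 0.001, 0.001]
ft_force: [-1.2, -2.7, 7.5]
grip_width: 0.151
finger_force: 60.4
```

servo_tool:
  rows:
    - [[0,0,0.02],[0,0,0],1]
    - [[0,0,0.04],[0,0,0],1]
    - [[0,0,0.06],[0,0,0],1]
    - [[0,0,0.06],[0,0,0],1]

```text
t: 12.1
tool_pos: [0.5722, 0.1171, 0.1457]
orientation: [0.827, 0.562, 0.001, 0.001]
ft_force: [-0.0, -2.7, 5.4]
grip_width: 0.147
finger_force: 60.3
```

servo_tool:
  rows:
    - [[0,0,0.015],[0,0,0.006],1]
    - [[0,0,0.03],[0,0,0.006],1]
    - [[0,0,0.045],[0,0,0.006],1]
    - [[0,0,0.06],[0,0,0.006],1]
    - [[0,0,0.06],[0,0,0.006],1]

```text
t: 12.52
tool_pos: [0.5714, 0.1166, 0.1431]
orientation: [0.84, 0.543, -0.0, 0.0]
ft_force: [2.1, -3.6, -1.1]
grip_width: 0.155
finger_force: 59.2
```

servo_tool:
  rows:
    - [[0,0,0.015],[0,0,0],1]
    - [[0,0,0.03],[0,0,0],1]
    - [[0,0,0.045],[0,0,0],1]
    - [[0,0,0.06],[0,0,0],1]
    - [[0,0,0.06],[0,0,0],1]

```text
t: 12.93
tool_pos: [0.5715, 0.1165, 0.1432]
orientation: [0.852, 0.523, -0.0, 0.0]
ft_force: [3.2, -2.9, -4.5]
grip_width: 0.151
finger_force: 58.8
```

```bash
python3 -c "
from h import *
go(.5715,.1163,.136,-25)"
```

```text
t 12.93 pos [0.5715 0.1165 0.1432] yaw -26.96 F [ 3.2 -2.9 -4.5] M [-0.96 -0.7   0.1 ] q7 -0.89 gw 0.151
turn [ 0.     0.001 -0.044] shift [-0.001  0.001  0.06 ]
```

It dropped into the dogs near yaw -24°. I'll ease the turn back slightly and lower it home.

servo_tool:
  rows:
    - [[0,0,-0.03],[0,0,0.01],1]
    - [[0,0,-0.03],[0,0,0.02],1]
    - [[0,0,-0.03],[0,0,0.03],1]
    - [[0,0,-0.03],[0,0,0.04],1]
    - [[0,0,-0.03],[0,0,0.05],1]
    - [[0,0,-0.03],[0,0,0.05],1]

```text
t: 13.43
tool_pos: [0.5715, 0.1168, 0.1376]
orientation: [0.846, 0.533, -0.0, 0.0]
ft_force: [1.8, -4.8, 0.8]
grip_width: 0.152
finger_force: 59.6
```

servo_tool:
  rows:
    - [[0,0,0],[0,0,0.008],1]
    - [[0,0,0],[0,0,0.016],1]
    - [[0,0,0],[0,0,0.024],1]
    - [[0,0,0],[0,0,0.024],1]

```text
t: 13.77
tool_pos: [0.5715, 0.1167, 0.1364]
orientation: [0.846, 0.533, -0.0, 0.001]
ft_force: [-1.1, -5.8, 6.9]
grip_width: 0.15
finger_force: 60.6
```

```bash
python3 -c "
from h import *
go(.5715,.1163,.136,-25)"
```

```text
t 13.77 pos [0.5715 0.1167 0.1364] yaw -25.58 F [-1.1 -5.8  6.9] M [-1.41  0.32 -0.01] q7 -0.87 gw 0.15
turn [ 0.001  0.001 -0.013] shift [-0.003  0.001  0.003]
```

```bash
cat >> h.py <<'E'
C={'scene':(.5722,.1142),'top':(.5702,.116)}
def ring(im,c,show=True):
    g=cv2.cvtColor(im,cv2.COLOR_RGB2GRAY).astype(np.float32);f=im.astype(np.float32)
    A=np.arange(-60,180,1.0);out={}
    def samp(src,rs,z):
        P=np.array([[px(c,[C[c][0]+r*np.cos(a),C[c][1]+r*np.sin(a),z]) for r in rs] for a in np.radians(A)],np.float32)
        return cv2.remap(src,P[...,0],P[...,1],cv2.INTER_LINEAR).mean(1)
    d=samp(g,np.linspace(.031,.037,5),.1)
    rd=samp(f[...,0]-f[...,1]*.5-f[...,2]*.5,np.linspace(.046,.055,6),.092)
    def cen(v):
        i=np.argmax(v);s=slice(max(i-7,0),i+8);w_=np.clip(v[s]-v[i]*.3,0,None);return (A[s]*w_).sum()/w_.sum()
    k=np.median(d)-d
    return {'pointer':cen(k).round(1),'depth':k.max().round(0),'mark':cen(rd).round(1),'red':rd.max().round(0),'d':d[::6].astype(int)}
E
python3 - <<'E'
from h import *
for c,n in(('scene','s1'),('top','t1')): print(c,ring(cv2.imread('pics/%s.png'%n)[...,::-1],c))
print(ring(capture('scene'),'scene'))
print(ring(capture('top'),'top'))
E
```

```text
scene {'pointer': np.float64(81.7), 'depth': np.float32(102.0), 'mark': np.float64(22.0), 'red': np.float32(107.0), 'd': array([201, 203, 202, 201, 200, 200, 200, 200, 201, 203, 202, 202, 202,
       201, 201, 202, 203, 205, 203, 202, 202, 198, 179, 114, 104, 147,
       191, 200, 202, 203, 202, 203, 189, 167, 165, 180, 193, 201, 202,
       202])}Traceback (most recent call last):
  File "<stdin>", line 2, in <module>
  File "h.py", line 52, in ring
    d=samp(g,np.linspace(.031,.037,5),.1)
  File "h.py", line 50, in samp
    P=np.array([[px(c,[C[c][0]+r*np.cos(a),C[c][1]+r*np.sin(a),z]) for r in rs] for a in np.radians(A)],np.float32)
                 ~~^^^^^^^^^^^^^^^^^^^^^^^^^^^^^^^^^^^^^^^^^^^^^^^
  File "h.py", line 11, in px
    m=camera_model(cam);c=np.array(m['world_to_cam'])@np.r_[p,1]
ValueError: time passes only in moves, steps and waits
```

```bash
sed -i 's/camera_model(cam)/CM(cam)/g; s/^import numpy as np, cv2/import numpy as np, cv2, functools\nCM=functools.lru_cache(None)(camera_model)/' h.py
python3 - <<'E'
from h import *
print('top',ring(cv2.imread('pics/t1.png')[...,::-1],'top'))
r=ring(capture('scene'),'scene');print(r)
E
```

```text
top {'pointer': np.float64(78.9), 'depth': np.float32(145.0), 'mark': np.float64(20.1), 'red': np.float32(140.0), 'd': array([178, 177, 177, 177, 177, 178, 177, 178, 177, 178, 178, 178, 177,
       178, 177, 178, 177, 176, 177, 178, 177, 179, 163,  34, 118, 181,
       177, 177, 177, 176, 178, 177, 177, 177, 178, 177, 178, 177, 178,
       178])}
{'pointer': np.float64(122.0), 'depth': np.float32(86.0), 'mark': np.float64(163.4), 'red': np.float32(142.0), 'd': array([187, 189, 188, 188, 187, 173, 134, 121, 134, 140, 140, 140, 140,
       152, 179, 194, 195, 189, 167, 150, 140, 131, 109,  68,  75, 100,
        95,  57,  42,  42,  42,  43,  45,  50,  54,  56,  64,  70,  69,
        63])}
```

servo_tool:
  rows:
    - [[0,0,0.08],[0,0,-0.003],1]
    - [[0,0,0.16],[0,0,-0.003],1]
    - [[0,0,0.24],[0,0,-0.003],1]
    - [[0,0,0.32],[0,0,-0.003],1]
    - [[0,0,0.4],[0,0,-0.003],1]
    - [[0,0,0.48],[0,0,-0.003],1]
    - [[0,0,0.56],[0,0,-0.003],1]
    - [[0,0,0.56],[0,0,-0.003],1]

```text
t: 14.48
tool_pos: [0.572, 0.1165, 0.1363]
orientation: [0.942, 0.335, 0.001, 0.001]
ft_force: [-0.3, -6.8, 5.0]
grip_width: 0.15
finger_force: 60.2
```

```bash
python3 -c "
from h import *
go(.5715,.1167,.1364,-80)
print(ring(capture('scene'),'scene'))"
```

```text
t 14.48 pos [0.572  0.1165 0.1363] yaw -50.91 F [-0.3 -6.8  5. ] M [-1.37  0.02 -0.03] q7 -1.27 gw 0.15
turn [ 0.002 -0.001  0.647] shift [-0.002 -0.004 -0.   ]
{'pointer': np.float64(153.0), 'depth': np.float32(75.0), 'mark': np.float64(163.7), 'red': np.float32(157.0), 'd': array([126, 117, 117, 122, 132, 134, 152, 186, 199, 202, 205, 207, 207,
       206, 205, 204, 202, 186, 127,  80,  90, 119, 132, 136, 135, 125,
        93,  58,  55,  54,  49,  45,  48,  49,  46,  44,  45,  49,  57,
        60])}
```

servo_tool:
  rows:
    - [[0,0,0.08],[0,0,0],1]
    - [[0,0,0.16],[0,0,0],1]
    - [[0,0,0.24],[0,0,0],1]
    - [[0,0,0.32],[0,0,0],1]
    - [[0,0,0.4],[0,0,0],1]
    - [[0,0,0.48],[0,0,0],1]
    - [[0,0,0.56],[0,0,0],1]
    - [[0,0,0.64],[0,0,0],1]
    - [[0,0,0.66],[0,0,0],1]
    - [[0,0,0.66],[0,0,0],1]

```text
t: 15.37
tool_pos: [0.5724, 0.1161, 0.1364]
orientation: [0.997, 0.083, 0.001, 0.001]
ft_force: [1.1, -6.9, 4.1]
grip_width: 0.149
finger_force: 60.2
```

```bash
sed -i 's/A=np.arange(-60,180,1.0)/A=np.arange(lo,hi,1.0)/; s/def ring(im,c,show=True)/def ring(im,c,lo=0,hi=70)/; s/d\[::6\]/d[::3]/' h.py; python3 -c "
from h import *
go(.5715,.1167,.1364,-85)
print(ring(capture('scene'),'scene'))"
```

```text
t 15.37 pos [0.5724 0.1161 0.1364] yaw -80.53 F [ 1.1 -6.9  4.1] M [-1.57 -0.07  0.08] q7 -1.74 gw 0.149
turn [ 0.002 -0.003  0.099] shift [-0.007 -0.006 -0.   ]
{'pointer': np.float64(25.6), 'depth': np.float32(64.0), 'mark': np.float64(22.0), 'red': np.float32(110.0), 'd': array([205, 205, 205, 203, 195, 178, 150, 117,  97,  96, 115, 145, 168,
       182, 184, 175, 166, 158, 149, 142, 139, 137, 134, 131])}
```

servo_tool:
  rows:
    - [[0,0,0.03],[0,0,0],1]
    - [[0,0,0.06],[0,0,0],1]
    - [[0,0,0.072],[0,0,0],1]
    - [[0,0,0.072],[0,0,0],1]
    - [[0,0,0.072],[0,0,0],1]

```text
t: 15.83
tool_pos: [0.5725, 0.1161, 0.1364]
orientation: [0.999, 0.055, 0.001, 0.001]
ft_force: [0.5, -6.2, 5.2]
grip_width: 0.148
finger_force: 60.2
```

```bash
python3 -c "
from h import *
go(.5715,.1167,.1364,-85)
for i in range(2): print(ring(capture('scene'),'scene'))"
```

```text
t 15.83 pos [0.5725 0.1161 0.1364] yaw -83.75 F [ 0.5 -6.2  5.2] M [-1.58 -0.07  0.07] q7 -1.8 gw 0.148
turn [ 0.002 -0.003  0.028] shift [-0.007 -0.006 -0.   ]
{'pointer': np.float64(22.4), 'depth': np.float32(67.0), 'mark': np.float64(22.0), 'red': np.float32(110.0), 'd': array([205, 205, 203, 196, 178, 148, 115,  92,  94, 116, 147, 172, 184,
       189, 188, 177, 166, 158, 149, 141, 138, 136, 133, 129])}
{'pointer': np.float64(22.4), 'depth': np.float32(67.0), 'mark': np.float64(22.0), 'red': np.float32(110.0), 'd': array([205, 205, 203, 196, 178, 148, 114,  92,  93, 116, 147, 172, 184,
       189, 188, 177, 166, 158, 149, 141, 138, 136, 133, 129])}
```

servo_tool:
  rows:
    - [[0,0,-0.03],[0,0,0],1]
    - [[0,0,-0.03],[0,0,0],0.9]
    - [[0,0,-0.03],[0,0,0],0.75]
    - [[0,0,-0.03],[0,0,0],0.5]
    - [[0,0,-0.03],[0,0,0],0.5]
    - [[0,0,-0.03],[0,0,0],0.5]
    - [[0,0,-0.03],[0,0,0],0.5]

```text
t: 16.52
tool_pos: [0.571, 0.1186, 0.1349]
orientation: [0.998, 0.067, -0.0, -0.001]
ft_force: [-0.4, -0.4, 0.8]
grip_width: 0.499
finger_force: 0.0
```

servo_tool:
  rows:
    - [[0,0,0],[0,0,-0.05],0.5]
    - [[0,0,0],[0,0,-0.15],0.5]
    - [[0,0,0],[0,0,-0.3],0.5]
    - [[0,0,0],[0,0,-0.6],0.5]
    - [[0,0,0],[0,0,-0.9],0.5]
    - [[0,0,0],[0,0,-1],0.5]
    - [[0,0,0],[0,0,-1],0.5]

```text
t: 17.1
tool_pos: [0.574, 0.1185, 0.2607]
orientation: [0.998, 0.067, 0.005, -0.001]
ft_force: [0.1, 0.3, -0.8]
grip_width: 0.502
finger_force: 0.0
```

servo_tool:
  rows:
    - [[0,0,0],[-0.3,-0.3,0],0.5]
    - [[0,0,0],[-0.6,-0.3,0],0.5]
    - [[0,0,0],[-1,-0.3,0],0.5]
    - [[0,0,0],[-1,0.3,0],0.5]
    - [[0,0,0],[-1,0.9,0],0.5]
    - [[0,0,0],[-1,1,0],0.5]
    - [[0,0,0],[-1,1,0],0.5]

```text
t: 17.68
tool_pos: [0.4675, -0.0215, 0.2546]
orientation: [0.998, 0.065, -0.001, 0.001]
ft_force: [0.7, -0.3, -0.2]
grip_width: 0.501
finger_force: 0.0
```

```bash
python3 -c "
from h import *
go(.5715,.1167,.1364,-85)
s=capture('scene');t=capture('top');print(ring(s,'scene'),ring(t,'top'))
a=cv2.resize(s[200:275,345:445],(400,300),interpolation=cv2.INTER_CUBIC);b=cv2.resize(t[170:245,210:310],(400,300),interpolation=cv2.INTER_CUBIC)
f=np.vstack([np.hstack([a,b]),np.hstack([cv2.resize(s,(400,300)),cv2.resize(t,(400,300))])]);cv2.imwrite('pics/end.png',f[...,::-1])"
```

```text
t 17.68 pos [ 0.4675 -0.0215  0.2546] yaw -82.5 F [ 0.7 -0.3 -0.2] M [-0.02 -0.08 -0.01] q7 -1.46 gw 0.501
turn [0.002 0.001 0.056] shift [ 1.011 -1.031  0.982]
{'pointer': np.float64(22.6), 'depth': np.float32(107.0), 'mark': np.float64(22.0), 'red': np.float32(108.0), 'd': array([201, 201, 200, 193, 175, 146, 112,  90,  92, 115, 147, 174, 190,
       199, 203, 203, 203, 202, 201, 200, 198, 197, 192, 186])} {'pointer': np.float64(21.6), 'depth': np.float32(58.0), 'mark': np.float64(20.1), 'red': np.float32(140.0), 'd': array([148, 136, 109,  88,  92,  85,  74,  73,  74,  95, 105, 111, 121,
       129, 133, 134, 134, 132, 135, 141, 137, 139, 151, 151])}
```

View pics/end.png

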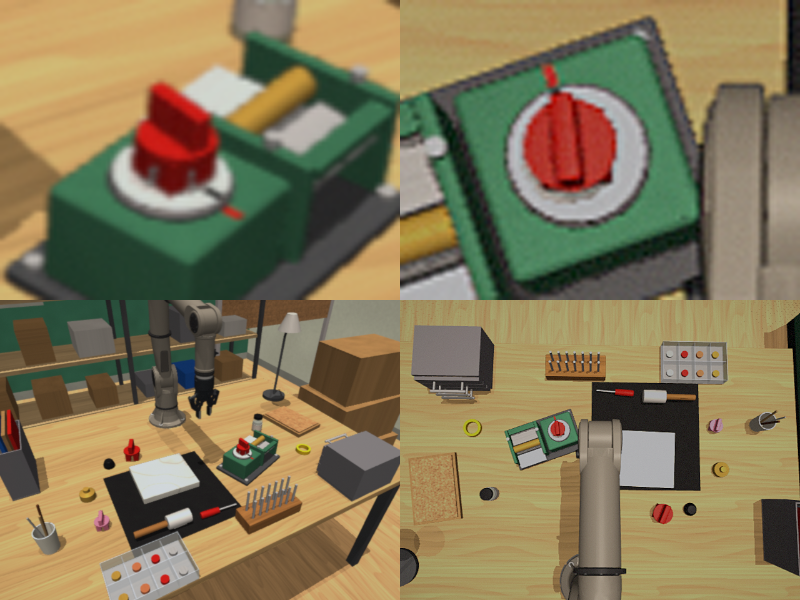

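The final views show the knob seated on the dial, and the pointer in line with the red mark at crop (215,195)→(232,211), to within about 1°. Everything else on the bench is where it was. Handing in.

```bash
python3 -c "
from bench import *
print(sign_off())"
```

```text
the job is handed in; nothing more can be done
None
```

The job is handed in: the red knob is fully home on the dogs, the dial's pointer is on the red mark to within about 1°, and the gripper is clear. My first grip caught the knob's disc, so I set it back on the slab and regripped it by the bar.

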